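Press a peg into the plate rack and prove it holds

TASK

Take the taller of the two loose pegs from the dark caddy and press it plug-down into the empty socket of the plate rack until it snaps in and its collar sits flat on the rim, pushing with no more than 24 N. Then prove that it holds: pull it straight up with slowly rising force to about 13 N (at least 10 N, never more than 18 N), keep that up for half a second, ease off and let go, leaving the peg fully home. Leave the short peg and everything else on the worktop as they are.

Things in the scene. Friction and masses are not known exactly. Their poses are not given: they have to be found in the camera images.
- rack: Plate rack: pale wooden board 130 mm (its x) by 170 mm (its y), 28 mm thick, fixed. Round wooden posts like the peg, 18 mm thick, tops 112 mm above the worktop, stand fixed in three corners, 40 mm from the centre in x, 60 mm in y; the corner at (-40, +60) mm holds the empty socket. Origin: centre of the underside, z up.
- bush_seat (a point): Centre of the flat steel rim of the empty socket, 34 mm above the worktop, 6 mm above the board; the peg's collar lies on it when home. Upright hole 21 mm wide, rim 31 mm wide. Spring catches inside resist the plug from 16 mm above home, with up to 16 N (dipping once midway), then snap and draw the peg in over the last 4 mm. Latched, it has about 0.6 mm of play upward, then holds 20 N; unlatched it stands 3 mm or more too high and lifts out easily.
- bush (a joint): Up or down shift (m) of the socket in its rubber mounting, 0 at rest, positive when pulled up, negative when pushed down. The rubber gives 1 mm for each 5 N along the socket's axis.
- peg: The tall loose peg: 105 mm tall, 40 to 85 g, with a collar 29 mm wide, 7 mm thick, its underside 27 mm above the foot; above it a round wooden shaft 18 mm thick, below it a steel plug 18 mm thick, tapering to 11 mm at the foot, with a catch groove. Origin: centre of the foot, z up along the peg. Starts upright in a caddy hole, foot 7 mm above the worktop.
- peg_collar (a point): Centre of the underside of the tall peg's collar, on its axis, 27 mm above its foot; z up along the peg.
- short_peg: The short loose peg, for another rack, to be left alone: 68 mm tall, otherwise like the tall one; it stands in the caddy's other hole. Origin: centre of its foot.
- caddy: Darker wooden block, 124 mm (its x) by 50 mm (its y), 34 mm tall, that does not move, with two loose-fitting upright 22 mm holes at 35 mm either way along its x; the pegs stand in them. Origin at the centre of its underside, z up.
- garlic: Garlic bulb, 55x53x56 mm, a bystander. Origin at the centre of its underside as built.
- lemon: Lemon, 70x50x50 mm, a bystander. Origin at the centre of its underside as built.
- salt_shaker: Clear salt shaker with a rounded top, 44 mm wide, 90 mm tall, a bystander. Origin at the centre of its underside as built.
- spice_jar: Small glass spice jar with a dark cap, 40 mm wide, 105 mm tall, a bystander. Origin at the centre of its underside as built.
- mug: White spotted mug, 90x120x93 mm, a bystander. Origin at the centre of its underside as built.
- teaspoon: Steel teaspoon lying flat, 132x28x10 mm, a bystander. Origin at the centre of its underside as built.
- tea_box: Cardboard tea box, 69x145x67 mm, a bystander. Origin at the centre of its underside as built.
There are look-alikes about, which are no part of the job. Leave any purple look-alike of the peg alone.

How it is judged:
On the way, in this order (a step that is already met when the one before it is completed fails the run):
1. the tall peg is latched home in the socket, its collar down on the rim (within 1.2 mm) and the socket not pulled up (z of peg_collar in the frame of bush_seat between -0.002 and 0.0025 m and horizontal distance between peg_collar and bush_seat below 0.003 m and angle between peg's own z axis and vertical below 0.08 rad and z of peg_collar in the frame of bush_seat below 0.0012 m and value of joint bush below 0.0008 m), for 0.2 s.
2. the latched peg is pulled upward with at least 10 N (socket lifted at least 2 mm) for 0.3 s and stays in (z of peg_collar in the frame of bush_seat between -0.002 and 0.0025 m and horizontal distance between peg_collar and bush_seat below 0.003 m and angle between peg's own z axis and vertical below 0.08 rad and value of joint bush above 0.002 m), for 0.3 s.
At the end, for the whole second after the job is handed in: The tall peg stands released and still in the rack's socket, collar within 2.5 mm of the rim and 3 mm of its centre, upright within 0.08 rad, the socket back within 0.5 mm of rest (z of peg_collar in the frame of bush_seat between -0.002 and 0.0025 m and horizontal distance between peg_collar and bush_seat below 0.003 m and angle between peg's own z axis and vertical below 0.08 rad and value of joint bush between -0.0005 and 0.0005 m and linear speed of peg below 0.02 m/s); the robot touches nothing.
It fails at once if the peg is pulled upward in the socket with more than 18 N (socket lifted more than 3.6 mm) (value of joint bush above 0.0036 m).
It fails at once if the socket is pushed down with more than 24 N (more than 4.8 mm) (value of joint bush below -0.0048 m).
It fails at once if the short peg is disturbed (moved more than 10 mm) (distance of short_peg from where it was at the start of the episode above 0.01 m).
It fails at once if a bystander is pushed or knocked (moved more than 25 mm) (distance of any of garlic, lemon, salt_shaker, spice_jar, mug, teaspoon, tea_box from where it was at the start of the episode above 0.025 m).
It also fails if it takes over 64 s, if anything falls off the work surface, if the arm or the gripper's body presses on something with over 40 N, if the wrist force passes 120 N, or if a joint passes its speed limit or range.

ROBOT

A 6-joint arm with a two-finger parallel gripper is mounted at the origin on a cart in front of the work surface, level with it; the furniture and walls round the work are solid. World frame = base frame: x ahead of the robot, y to its left, z up, the work surface at z = 0. Lengths are in m, angles in rad, forces in N, time in s.
With the tool pointing down it reaches from about 0.375 to 0.9 m from the base axis. Payload 3.1 kg.
Tool frame: the origin (TCP) lies where the fingers leave the gripper's body, on its centre line; the fingertips stand 73 mm ahead of it and the grasp point (between the pads) lies 54 mm ahead of it; z points along the fingers, y is the line along which they close (so a half turn about z gives the same grasp; the last joint's range is limited). The gripper opens to 85 mm and grips with 20 to 120 N. Pads are 22 mm wide; open, the fingers measure 114 mm over their backs; the gripper's body (76 mm by 85 mm) begins 54 mm behind the grasp point. The pads swing forward as they close: fully open they stand 13 mm farther back than shut.
Start: joints at [1.079, 0.527, 1.433, -0, 1.181, -0.178], TCP at [0.193, 0.594, 0.304] pointing down, gripper open.
Joint ranges: [-3.08, 3.08], [-0.75, 2.2], [0.22, 2.44], [-1.43, 4.57], [0, 2.65], [-2.85, 2.85]. Speed limits (rad/s): [2.79, 2.79, 3.14, 3.14, 3.14, 3.14].

INTERFACE

Orientations are given as a unit quaternion [x, y, z, w].
In Python, from station import manip gives the robot as it stands.
- The arm moves only by the tool step_arm, never from a script. Its argument "moves" is one flat list of numbers, 5 for each row, row after row: the opening, from 0 (shut) to 1 (fully open), then the shift along the world's x, y, z scaled (see below), then the turn about the world's z scaled (see below). In form: [fingers, x, y, z, yaw, fingers, x, y, z, yaw, ...]. A call has 1 to 12 rows; each row is the pose to reach, as a shift and turn from the pose commanded when the call began, turning the shorter way round; what a row does not reach only later rows make up. The controller multiplies each number of a shift by 200 mm and each number of a turn by pi rad. A row lasts 1/8 s, in which the tool goes at most 62.5 mm and 10.7 degrees, less where a joint would pass 70% of its speed; a pose out of reach is approached as far as the arm can. A call with a number of a shift or a turn outside -1 to 1 is refused whole. A call with a gripper value outside its range is refused whole. The fingers move at their own pace and stop on an object; "grip_force" is the grip in N (left out, the last holds). Time passes only in rows, so rows that repeat a pose let the fingers close. It gives the time, the measured TCP pose, the force, the opening and the grip force at its end, in the units of the state.
- manip.sense(): the state, without advancing time (a new reading comes with each control period).
- manip.snapshot(name): name is "scene" or "side" or "wrist"; returns a dict with "color" (480x640x3 uint8, blue, green, red), "z_map" (480x640 float32, m along the optical axis (not along the pixel's ray), 0 where there is no reading), "fovy" (degrees; the focal length in pixels is half the picture's height over the tangent of half this angle, whatever the lens; pixels are square), "cx", "cy" (the principal point, pixels), "R" (3x3) and "t" (3): a world point X has camera coordinates R X + t; the wrist camera has in their place "mount" (4x4, takes a point from camera to tool coordinates, whose origin is the TCP and whose axes are the flange's). Camera axes: x right, y down, z forward; pixel columns grow to the right and rows downward; lengths in m; the calibration is good to about 2 mm. A picture is of the moment at which its call begins: read the wrist's pose just before it.
- manip.sign_off(): hands the job in; it is judged then, once.
The state is a dict: "t": time; "q": joint angles; "qd": joint speeds; "tau": joint torques, N m; "tcp_pos": TCP position; "tool_rot": TCP orientation; "force": force on the tool from outside, world axes, zero at the start; "ft_torque": the same for the moment, N m; "finger_gap": opening from 0.0 (shut) to 1.0 (fully open); "gripper_force": force on a finger pad.
Only numpy, scipy, OpenCV 4.12 (cv2) and the standard library are available. Lean on these libraries where they do the work, as an engineer would, in place of code of your own. Each camera call takes 0.05 s, during which the arm holds its last target. There are 200 camera calls.

## Working session

There is one attempt and no reset: what is moved stays moved. The work goes in short steps, Python scripts to look and compute and a tool call to move; the robot and the scene stay as the last step left them, time stands still between calls to the robot, and variables do not carry over. Pictures are saved under pics/ and viewed, at most 10 in all, crops included, and the job is handed in when it is done.

Besides the shell and the picture viewer there is one more tool, called after ">>>" as a command line: name --argument value ..., lists and objects as JSON in quotes. step_arm: Moves the arm, as the interface text tells. Its arguments: {"type":"object","properties":{"moves":{"type":"array","items":{"type":"number"}},"grip_force":{"type":"number"}},"required":["moves"]}

```bash
mkdir -p pics; cat > h.py <<'E'
import numpy as np,cv2
from station import manip
from scipy.spatial.transform import Rotation as Ro
def snap(n,save=None):
    s=manip.sense(); d=manip.snapshot(n)
    if save: cv2.imwrite('pics/'+save,d['color'])
    f=240/np.tan(np.radians(d['fovy'])/2)
    v,u=np.mgrid[:480,:640]; z=d['z_map']
    P=np.stack([(u-d['cx'])/f*z,(v-d['cy'])/f*z,z],-1)
    if 'R' in d: W=(P-d['t'])@d['R']
    else:
        M=np.array(d['mount']); T=Ro.from_quat(s['tool_rot']).as_matrix()
        W=(P@M[:3,:3].T+M[:3,3])@T.T+s['tcp_pos']
    W[z==0]=np.nan
    return d,W
E
python3 - <<'E'
from h import *
s=manip.sense();print(s)
for n in('scene','side'):
    d,W=snap(n,n+'0.png');np.save(n+'0.npy',W);print(n,-d['R'].T@d['t'],d['fovy'])
E
```

```text
{'t': 0.0, 'q': array([ 1.07850417e+00,  5.28464567e-01,  1.43392166e+00,  4.67698324e-05,
        1.18138157e+00, -1.78499417e-01]), 'qd': array([ 0.00024997, -0.00113591,  0.00058012,  0.00199136, -0.00027154,
       -0.00094526]), 'tau': array([ 1.17937023e-03, -4.42351770e+01, -1.78027940e+01, -1.60580703e-04,
        8.39119573e-03,  4.83783040e-06]), 'tcp_pos': array([0.19260907, 0.59398817, 0.30292827]), 'tool_rot': array([ 1.56262153e-01,  9.87715018e-01, -1.01985652e-03, -3.78386674e-04]), 'force': array([-0.3210354 ,  0.03406591, -0.26433997]), 'ft_torque': array([-0.06343174, -0.00192794,  0.03398624]), 'gripper_force': 0.0, 'finger_gap': 1.0018848000055467}
scene [-0.0092255  -0.26052313  0.65185827] 50.915802003953644
side [ 0.06992155 -0.70677746  0.52570797] 56.53410746176345
```

View pics/scene0.png

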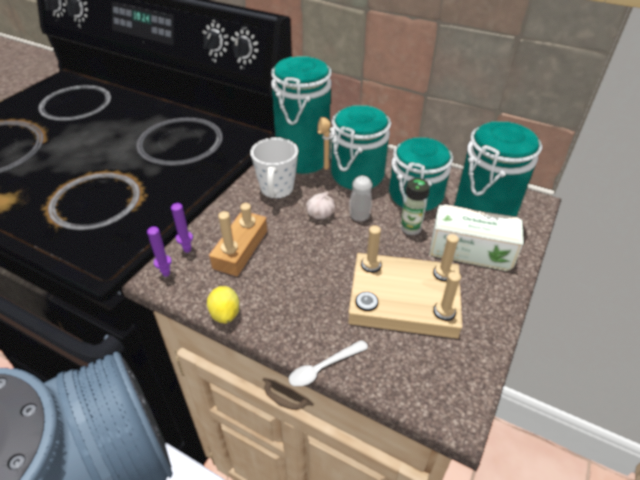

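View pics/side0.png

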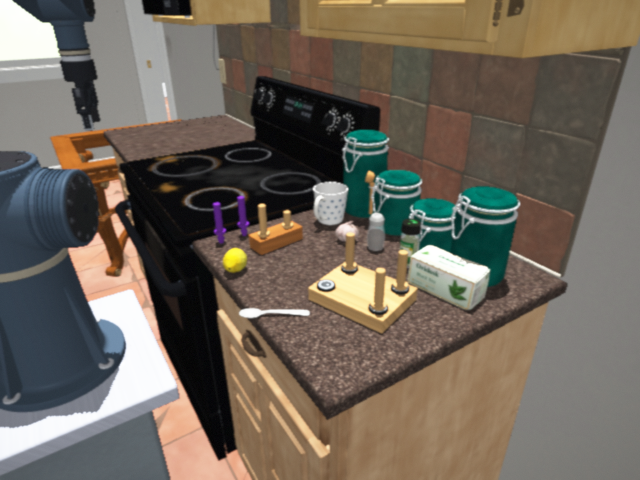

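The scene picture shows the caddy around (240,243), with the tall peg's top at (225,215) and the short peg's at (246,208). The empty socket is at (367,300) on the rack, and the purple look-alikes are at (160,250) and (182,228).

```bash
python3 - <<'E'
from h import *
for n in('scene','side'):
    W=np.load(n+'0.npy').reshape(-1,3)
    Wi=np.load(n+'0.npy')
    if n=='scene':
        for nm,p in dict(tall=(225,225),short=(246,210),sock=(367,300),p1=(375,240),p2=(451,250),p3=(450,290),cad=(235,262),lemon=(223,303),purp=(158,240),purp2=(181,220),garl=(320,205)).items():
            print(nm,Wi[p[1],p[0]].round(3))
    def reg(cx,cy,r,z0,z1):
        m=(np.hypot(W[:,0]-cx,W[:,1]-cy)<r)&(W[:,2]>z0)&(W[:,2]<z1); return W[m]
    np.set_printoptions(suppress=True)
    t=Wi[225,225] if n=='scene' else Wi[220,263]
    print(n,'tall',t)
    q=reg(t[0],t[1],.03,.06,.13); print(len(q),q.mean(0),q.max(0),q.min(0)); 
    q=reg(t[0],t[1],.1,.028,.038);print('cadtop',len(q),q.min(0),q.max(0),cv2.minAreaRect((q[:,:2]*1000).astype(np.float32)))
    b=Wi[300,367] if n=='scene' else Wi[286,326]
    q=W[(np.abs(W[:,2]-.028)<.0035)&(np.hypot(W[:,0]-b[0],W[:,1]-b[1])<.2)&(W[:,1]<t[1]-.08)]
    print('rack',len(q),cv2.minAreaRect((q[:,:2]*1000).astype(np.float32)))
E
```

```text
tall [0.452 0.161 0.096]
short [0.523 0.171 0.07 ]
sock [ 0.481 -0.086  0.017]
p1 [ 0.539 -0.068  0.094]
p2 [ 0.578 -0.18   0.091]
p3 [ 0.499 -0.204  0.091]
cad [0.437 0.139 0.033]
lemon [0.348 0.096 0.047]
purp [0.379 0.242 0.087]
purp2 [0.44  0.247 0.08 ]
garl [0.632 0.081 0.037]
scene tall [0.45216687 0.16097399 0.09615019]
302 [0.45570541 0.16288948 0.09109679] [0.46665983 0.17401404 0.11503373] [0.44896599 0.1566238  0.06033948]
cadtop 1123 [0.37741794 0.09483258 0.02801336] [0.55206838 0.26000966 0.03797829] ((445.6169128417969, 190.48324584960938), (190.61114501953125, 137.36083984375), 18.733312606811523)
rack 5193 ((573.220703125, -119.19279479980469), (234.26953125, 174.36460876464844), 16.882169723510742)
side tall [0.45542055 0.15530404 0.07987468]
175 [0.45692485 0.15984909 0.08960694] [0.46675995 0.17062322 0.11450371] [0.44870055 0.15351526 0.06041732]
cadtop 527 [0.37806184 0.09292031 0.0280021 ] [0.5549434  0.25389711 0.0379768 ] ((447.98529052734375, 186.79574584960938), (192.4771728515625, 134.32672119140625), 18.68254280090332)
rack 2511 ((547.4165649414062, -126.54014587402344), (178.901123046875, 172.94580078125), 19.363407135009766)
```

>>> step_arm --moves '[1,0.6,-1,0,0.08,1,0.6,-1,0,0.08,1,0.6,-1,0,0.08,1,0.6,-1,0,0.08]'

```text
t: 0.6
tcp_pos: [0.3135, 0.3923, 0.3036]
tool_rot: [0.032, 0.999, -0.0, -0.0]
force: [0.2, -0.5, -0.4]
finger_gap: 1.001
gripper_force: 0.0
```

>>> step_arm --moves '[1,0.5,-1,0,0.08,1,0.5,-1,0,0.08,1,0.5,-1,0,0.08,1,0.5,-1,0,0.08,1,0.5,-1,0,0.08,1,0.5,-1,0,0.08]'

```text
t: 1.35
tcp_pos: [0.4124, 0.1947, 0.3036]
tool_rot: [-0.094, 0.996, 0.0, -0.001]
force: [-0.0, 0.0, 0.3]
finger_gap: 1.0
gripper_force: 0.0
```

```bash
python3 - <<'E'
from h import *
d,W=snap('wrist','w0.png');np.save('w0.npy',W);s=manip.sense();print(s['t'],s['tcp_pos'],s['tool_rot'],s['q'],s['force']);print(d['mount'],d['fovy'])
E
```

```text
1.4 [0.4121195  0.19512008 0.30368712] [-9.46608698e-02  9.95509410e-01  1.59124841e-04 -5.55237443e-04] [ 1.96065246e-01  3.01747863e-01  1.84058425e+00  5.09565899e-04
  1.00033322e+00 -1.56461215e+00] [ 0.39345602 -0.32883661 -0.20504934]
[[ 5.90107974e-05 -9.44337019e-01 -3.28979622e-01  8.46984943e-02]
 [ 9.99999755e-01  2.85335567e-04 -6.39681433e-04  5.51040572e-04]
 [ 6.97944444e-04 -3.28979503e-01  9.44336804e-01 -6.95214631e-02]
 [ 0.00000000e+00  0.00000000e+00  0.00000000e+00  1.00000000e+00]] 65.30779185580776
```

View pics/w0.png

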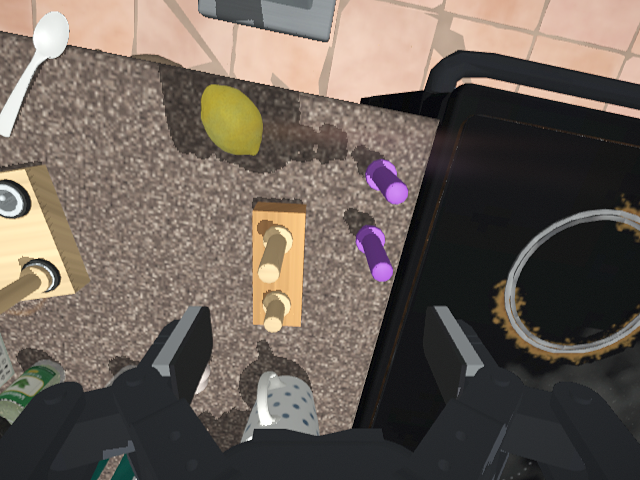

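The wrist picture shows the caddy between (253,205) and (303,325), nearly square to the tool. The tall peg's top is at (270,270) and the short peg's at (273,322).

```bash
python3 - <<'E'
from h import *
Wi=np.load('w0.npy');np.set_printoptions(suppress=True,precision=4)
sub=Wi[190:340,245:310].reshape(-1,3)
def rect(q):print(len(q),np.nanmedian(q,0),cv2.minAreaRect((q[:,:2]*1000).astype(np.float32)))
for a,b in((.03,.038),(.07,.08),(.108,.118),(.06,.108)):
    q=sub[(sub[:,2]>a)&(sub[:,2]<b)]
    if a==.07:q=q[q[:,0]>.5]
    rect(q); 
    if a>.05: print(cv2.minEnclosingCircle((q[:,:2]*1000).astype(np.float32)))
print(np.histogram(sub[:,2],bins=np.arange(0,.13,.004)))
E
```

```text
3717 [0.4866 0.1745 0.0337] ((494.5383605957031, 170.15298461914062), (124.65054321289062, 50.090484619140625), 7.842475414276123)
266 [0.5274 0.175  0.0742] ((528.1943969726562, 174.8465118408203), (16.604761123657227, 17.185546875), 51.565338134765625)
((528.8853149414062, 175.1002655029297), 9.06995677947998)
378 [0.4584 0.1656 0.1113] ((459.4702453613281, 165.6255645751953), (17.138471603393555, 16.367536544799805), 8.563894271850586)
((459.52362060546875, 165.20034790039062), 8.985895156860352)
842 [0.4561 0.1703 0.0747] ((494.13482666015625, 170.0315704345703), (88.12911987304688, 18.03755760192871), 7.722451210021973)
((494.2474365234375, 169.201171875), 44.06561279296875)
(array([1245,   54,   68,   59,   65,   67,   66,   93, 3607,  231,  434,
         64,   67,   64,   67,   76,   71,   89,  271,   43,   35,   38,
         38,   46,   41,   44,   50,  300,   78,    0,    0,    0]), array([0.   , 0.004, 0.008, 0.012, 0.016, 0.02 , 0.024, 0.028, 0.032,
       0.036, 0.04 , 0.044, 0.048, 0.052, 0.056, 0.06 , 0.064, 0.068,
       0.072, 0.076, 0.08 , 0.084, 0.088, 0.092, 0.096, 0.1  , 0.104,
       0.108, 0.112, 0.116, 0.12 , 0.124, 0.128]))
```

>>> step_arm --moves '[0.6,0.237,-0.149,-0.25,0,0.6,0.237,-0.149,-0.25,0,0.6,0.237,-0.149,-0.25,0,0.6,0.237,-0.149,-0.25,0]'

```text
t: 1.9
tcp_pos: [0.4593, 0.1657, 0.2545]
tool_rot: [-0.095, 0.995, 0.0, -0.0]
force: [0.4, -0.5, 0.4]
finger_gap: 0.601
gripper_force: 0.0
```

```bash
python3 - <<'E'
from h import *
s=manip.sense();print(s['t'],s['tcp_pos'],s['tool_rot'],s['finger_gap'],s['qd'])
d,W=snap('wrist');W=W.reshape(-1,3)
m=(W[:,2]>.108)&(W[:,2]<.118)&(np.hypot(W[:,0]-.4595,W[:,1]-.1653)<.02)
print(m.sum(),cv2.minEnclosingCircle((W[m,:2]*1000).astype(np.float32)),cv2.minAreaRect((W[m,:2]*1000).astype(np.float32)))
E
```

```text
1.9 [0.45932742 0.16567297 0.25449717] [-9.50359089e-02  9.95473832e-01  1.42317085e-04 -7.25831997e-05] 0.600872310723631 [-0.00195947 -0.01198338  0.00058758 -0.00285087 -0.00491126 -0.00405784]
602 ((459.4449462890625, 165.39630126953125), 8.81989574432373) ((459.2091979980469, 165.36572265625), (16.822303771972656, 16.864404678344727), 54.311214447021484)
```

>>> step_arm --moves '[0.6,0,0,-0.25,0,0.6,0,0,-0.45,0,0.6,0,0,-0.548,0,0.6,0,0,-0.548,0,0,0,0,-0.548,0,0,0,0,-0.548,0,0,0,0,-0.548,0,0,0,0,-0.548,0,0,0,0,-0.548,0,0,0,0,-0.548,0,0,0,0,-0.548,0]' --grip_force 90

```text
t: 3.32
tcp_pos: [0.4609, 0.165, 0.1459]
tool_rot: [-0.094, 0.996, 0.0, 0.001]
force: [-0.4, 1.2, 7.2]
finger_gap: 0.19
gripper_force: 87.6
```

>>> step_arm --moves '[0,0,0,0.06,0,0,0,0,0.2,0,0,0,0,0.4,0,0,0,0,0.65,0,0,0,0,0.65,0,0,0,-0.2,0.65,0,0,0,-0.45,0.65,0,0,0,-0.7,0.65,0,0,0,-0.9,0.65,0,0,0,-0.9,0.65,0,0,0,-0.9,0.65,0]'

```text
t: 4.7
tcp_pos: [0.4596, -0.0149, 0.2738]
tool_rot: [-0.094, 0.996, 0.001, -0.001]
force: [0.4, 0.1, -0.4]
finger_gap: 0.19
gripper_force: 88.0
```

```bash
python3 - <<'E'
from h import *
d,W=snap('wrist','w1.png');np.save('w1.npy',W);s=manip.sense();print(s['t'],s['tcp_pos'],s['tool_rot'],s['finger_gap'],s['force'])
E
```

```text
4.75 [ 0.45959796 -0.01449601  0.27387914] [-9.45036593e-02  9.95524102e-01  4.77760272e-04 -7.69728230e-04] 0.18503573418942484 [ 0.65427538 -0.17687569 -1.62471102]
```

View pics/w1.png

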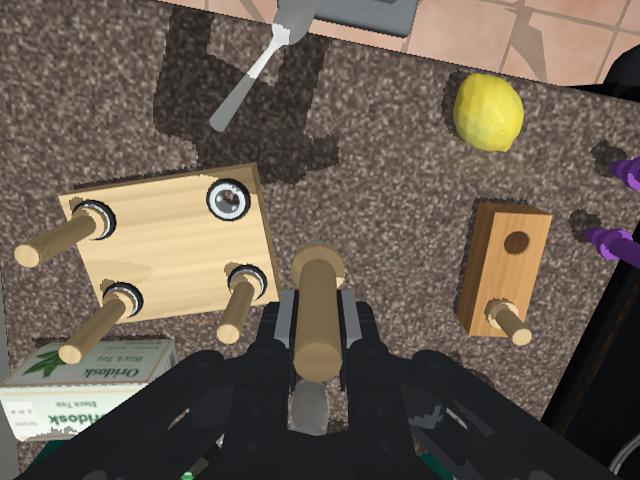

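The held peg shows at (318,310), with its collar at (318,262). The empty socket's steel rim is at (228,200), in clear view. I'll measure the rim and posts, and the held peg's axis.

```bash
python3 - <<'E'
from h import *
np.set_printoptions(suppress=True,precision=4)
Wi=np.load('w1.npy')
sub=Wi[165:235,195:262].reshape(-1,3)
print(np.histogram(sub[:,2],bins=np.arange(-.01,.05,.004)))
q=sub[(sub[:,2]>.0315)&(sub[:,2]<.039)]
print(len(q),cv2.minEnclosingCircle((q[:,:2]*1000).astype(np.float32)),np.median(q[:,2]),cv2.minAreaRect((q[:,:2]*1000).astype(np.float32)))
W=Wi.reshape(-1,3)
m=(W[:,2]>.108)&(W[:,2]<.117)&(W[:,1]<-.04)&(W[:,0]<.62)
q=(W[m,:2]*1000).astype(np.float32);print(m.sum())
from scipy.cluster.hierarchy import fclusterdata
l=fclusterdata(q,30,'distance') if len(q)<4000 else []
for k in set(l): print('post',(l==k).sum(),cv2.minEnclosingCircle(q[l==k]))
# board
sb=Wi[160:325,60:285].reshape(-1,3);b=sb[(sb[:,2]>.025)&(sb[:,2]<.031)]
print('board',cv2.minAreaRect((b[:,:2]*1000).astype(np.float32)))
# held peg
p=Wi[240:385,288:350].reshape(-1,3);p=p[(p[:,2]>.13)&(p[:,2]<.28)&(np.abs(p[:,1]+.0145)<.02)&(p[:,0]<.5)]
for a in np.arange(.13,.28,.008):
    r=p[(p[:,2]>=a)&(p[:,2]<a+.008)]
    if len(r)>5: print(round(a,3),len(r),r[:,0].min(),r[:,1].min(),r[:,1].max(),(r[:,1].min()+r[:,1].max())/2)
E
```

```text
(array([   0,    3,  448,   46,   74,   98,   98,  107,  172, 2607,  843,
        168,    0,    0]), array([-0.01 , -0.006, -0.002,  0.002,  0.006,  0.01 ,  0.014,  0.018,
        0.022,  0.026,  0.03 ,  0.034,  0.038,  0.042,  0.046]))
944 ((469.9479675292969, -90.78040313720703), 18.501178741455078) 0.033083851475526144 ((469.81256103515625, -91.04564666748047), (36.30400466918945, 36.18118667602539), 8.625264167785645)
1382
post 419 ((545.0259399414062, -64.23065948486328), 8.936822891235352)
post 547 ((509.2039489746094, -203.3671112060547), 9.19779109954834)
post 416 ((584.8208618164062, -177.19012451171875), 9.369905471801758)
board ((528.2568359375, -134.54672241210938), (131.23995971679688, 171.36106872558594), 19.280012130737305)
0.138 17 0.44942703520177585 -0.020696129635691778 -0.011897491033925766 -0.016296810334808773
0.146 30 0.4490212690104248 -0.021175409830232746 -0.010653611684478113 -0.015914510757355428
0.162 1161 0.4434990975094871 -0.028978968471938857 -0.00041086114215298404 -0.01469491480704592
0.17 194 0.4443855896461903 -0.024661413039520096 -0.006199004674
[... 184 characters left out ...]
156519834198 -0.014921597741592022
0.194 312 0.44884256545242696 -0.02322827816788345 -0.007185953415939292 -0.015207115791911372
0.202 533 0.44604944382639367 -0.028383515091979623 -0.0035524423945889148 -0.015967978743284268
0.21 648 0.44586883814436573 -0.027940421186880896 -0.003998721251451093 -0.015969571219165993
0.218 732 0.4461368237070571 -0.02733808428031248 -0.0046197393481197824 -0.01597891181421613
0.226 829 0.44630721374364346 -0.026864096889356117 -0.004234376614309379 -0.015549236751832748
0.234 2719 0.4462863953351006 -0.02627652117507391 -0.003473489965955435 -0.014875005570514674
0.242 101 0.45013227027286307 -0.0247862729886831 -0.004365771725208224 -0.014576022356945662
```

>>> step_arm --moves '[0,0.06,-0.38,0,0,0,0.06,-0.38,0,0,0,0.06,-0.38,-0.2,0,0,0.06,-0.38,-0.44,0,0,0.06,-0.38,-0.44,0,0,0.06,-0.38,-0.44,0,0,0.06,-0.38,-0.44,0]'

```text
t: 5.62
tcp_pos: [0.4733, -0.0913, 0.1881]
tool_rot: [-0.095, 0.996, -0.001, 0.002]
force: [0.3, 0.1, -0.8]
finger_gap: 0.187
gripper_force: 88.2
```

```bash
python3 - <<'E'
from h import *
np.set_printoptions(suppress=True,precision=4)
d,W=snap('wrist','w2.png');np.save('w2.npy',W);s=manip.sense();print(s['t'],s['tcp_pos'],s['tool_rot'],s['finger_gap'],s['force'])
W=W.reshape(-1,3)
q=W[(W[:,2]>.0315)&(W[:,2]<.036)&(np.hypot(W[:,0]-.47,W[:,1]+.091)<.025)]
print('rim',len(q),cv2.minEnclosingCircle((q[:,:2]*1000).astype(np.float32)))
t=s['tcp_pos']
for n in('wrist','scene','side'):
    if n!='wrist':
        d,W=snap(n,n+'2.png');W=W.reshape(-1,3)
    p=W[(np.hypot(W[:,0]-.47,W[:,1]+.091)<.022)]
    print(n,np.histogram(p[:,2],np.arange(.02,.14,.004))[0])
    for a,b in((.048,.066),(.07,.079),(.08,.1)):
        r=p[(p[:,2]>a)&(p[:,2]<b)]
        if len(r)>10:print(n,a,len(r),r.min(0),r.max(0),np.median(r,0))
E
```

```text
5.675 [ 0.4732 -0.0914  0.1881] [-0.0946  0.9955 -0.0009  0.0017] 0.18733562385951444 [ 0.1524 -0.3292 -1.2142]
rim 1203 ((469.6923828125, -91.00877380371094), 18.5576114654541)
wrist [  34  668  425 1084    0    0    0    2    6    9   31    0    0    1
   98 1050   89  108  122  132  135  146  154  157  222  422  515  618
  616]
wrist 0.048 48 [ 0.4634 -0.0979  0.0497] [ 0.4674 -0.0873  0.0638] [ 0.4642 -0.0929  0.0607]
wrist 0.07 61 [ 0.4577 -0.1051  0.0753] [ 0.4704 -0.0773  0.079 ] [ 0.4604 -0.0946  0.0779]
wrist 0.08 1501 [ 0.4577 -0.1056  0.08  ] [ 0.4831 -0.0772  0.1   ] [ 0.465  -0.0932  0.083 ]
scene [ 15  94 126 180   3   0   0   3   7  11  27  16   1   1  26 110  27  20
  24  26  19  19  26  17  36  41  60  58  58]
scene 0.048 64 [ 0.4624 -0.0991  0.0494] [ 0.4724 -0.0835  0.0657] [ 0.4664 -0.0923  0.0627]
scene 0.07 17 [ 0.4586 -0.1032  0.0745] [ 0.4685 -0.0799  0.0789] [ 0.4596 -0.0942  0.078 ]
scene 0.08 207 [ 0.4568 -0.1041  0.08  ] [ 0.4832 -0.076   0.0999] [ 0.4656 -0.0932  0.0836]
side [  3  14  73 116  28   0   0   2   8   8  15  27   9   4  10  31  51  13
  18  19  14  18  14  14  22  22  37  35  33]
side 0.048 47 [ 0.4633 -0.1021  0.0515] [ 0.4771 -0.0846  0.066 ] [ 0.4678 -0.0964  0.0612]
side 0.07 14 [ 0.4594 -0.1056  0.0702] [ 0.4711 -0.0909  0.0787] [ 0.4675 -0.0981  0.0742]
side 0.08 132 [ 0.4558 -0.1065  0.0802] [ 0.4848 -0.0806  0.0998] [ 0.4663 -0.0981  0.0855]
```

View pics/w2.png

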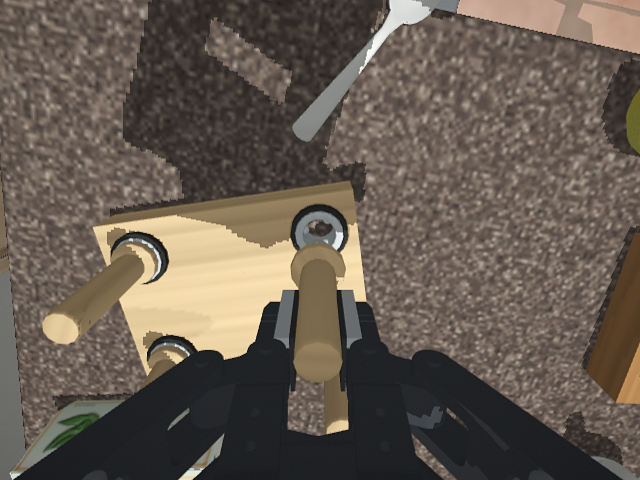

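The peg hangs just above the rim at (320,230), about 2 mm too far ahead. I'll correct that and lower it into the hole.

>>> step_arm --moves '[0,-0.012,0.003,0,0,0,-0.012,0.003,0,0,0,-0.012,0.003,-0.03,0,0,-0.012,0.003,-0.06,0,0,-0.012,0.003,-0.08,0,0,-0.012,0.003,-0.1,0,0,-0.012,0.003,-0.12,0,0,-0.012,0.003,-0.12,0,0,-0.012,0.003,-0.12,0]'

```text
t: 6.9
tcp_pos: [0.4703, -0.0909, 0.1624]
tool_rot: [-0.094, 0.996, -0.0, 0.0]
force: [1.1, -0.2, -1.3]
finger_gap: 0.189
gripper_force: 88.2
```

>>> step_arm --moves '[0,0,0,-0.01,0,0,0,0,-0.02,0,0,0,0,-0.03,0,0,0,0,-0.03,0]'

```text
t: 7.4
tcp_pos: [0.4706, -0.0909, 0.1568]
tool_rot: [-0.094, 0.996, -0.0, 0.001]
force: [1.7, -0.5, 4.7]
finger_gap: 0.189
gripper_force: 88.9
```

>>> step_arm --moves '[0,0,0,-0.008,0,0,0,0,-0.015,0,0,0,0,-0.015,0]'

```text
t: 7.78
tcp_pos: [0.4706, -0.0909, 0.1544]
tool_rot: [-0.094, 0.996, -0.001, 0.001]
force: [0.2, 0.4, 10.9]
finger_gap: 0.187
gripper_force: 89.7
```

>>> step_arm --moves '[0,0,0,-0.007,0,0,0,0,-0.015,0,0,0,0,-0.015,0]'

```text
t: 8.15
tcp_pos: [0.4699, -0.0908, 0.1506]
tool_rot: [-0.094, 0.996, -0.0, 0.0]
force: [0.3, -0.9, 4.7]
finger_gap: 0.191
gripper_force: 88.9
```

>>> step_arm --moves '[0,0,0,-0.007,0,0,0,0,-0.007,0]'

```text
t: 8.4
tcp_pos: [0.4699, -0.0908, 0.149]
tool_rot: [-0.094, 0.996, -0.0, 0.0]
force: [0.6, -0.7, 1.5]
finger_gap: 0.189
gripper_force: 88.6
```

>>> step_arm --moves '[0,0,0,-0.007,0,0,0,0,-0.007,0]'

```text
t: 8.65
tcp_pos: [0.4701, -0.0909, 0.147]
tool_rot: [-0.094, 0.996, -0.0, 0.0]
force: [2.4, -1.1, -2.4]
finger_gap: 0.188
gripper_force: 88.1
```

>>> step_arm --moves '[0,0,0,-0.005,0,0,0,0,-0.005,0]'

```text
t: 8.9
tcp_pos: [0.4701, -0.0908, 0.1464]
tool_rot: [-0.094, 0.996, -0.0, 0.0]
force: [1.9, -1.5, -1.9]
finger_gap: 0.183
gripper_force: 88.3
```

>>> step_arm --moves '[0,0,0,-0.005,0,0,0,0,-0.005,0]'

```text
t: 9.15
tcp_pos: [0.4701, -0.0908, 0.1457]
tool_rot: [-0.094, 0.996, -0.0, 0.0]
force: [2.5, -0.7, 0.0]
finger_gap: 0.185
gripper_force: 88.5
```

>>> step_arm --moves '[0,0,0,-0.005,0,0,0,0,-0.005,0]'

```text
t: 9.4
tcp_pos: [0.47, -0.0908, 0.1449]
tool_rot: [-0.094, 0.996, -0.0, 0.0]
force: [2.5, -0.5, 4.4]
finger_gap: 0.187
gripper_force: 89.0
```

```bash
python3 - <<'E'
from h import *
np.set_printoptions(suppress=True,precision=4)
s=manip.sense();print(s['t'],s['tcp_pos'],s['force'])
for n in('wrist','scene','side'):
    d,W=snap(n,n+'3.png');W=W.reshape(-1,3)
    p=W[(np.hypot(W[:,0]-.47,W[:,1]+.091)<.022)]
    print(n,np.histogram(p[:,2],np.arange(.02,.07,.002))[0])
    r=p[(p[:,2]>.036)&(p[:,2]<.05)];r=r[np.hypot(r[:,0]-.47,r[:,1]+.091)<.013]
    print(np.median(r,0),r.min(0),r.max(0))
E
```

```text
9.4 [ 0.47   -0.0908  0.1449] [ 2.4738 -0.5362  4.4417]
wrist [  5   4  61 756 288 739 254  60 100 807 196  37  61  48  66  57  62  67
  63  74  66  75  75  78]
[ 0.4626 -0.0937  0.0398] [ 0.457  -0.1039  0.038 ] [ 0.4795 -0.0781  0.05  ]
scene [ 0  0 11 78 51 71 38 17 18 71 36  7 13  8  6  8 13  8 12 12  8 13 10  7]
[ 0.4627 -0.0952  0.0401] [ 0.4573 -0.1034  0.0366] [ 0.4794 -0.0785  0.0497]
side [ 0  0  0  1 30 31 41 32  8 15 35 23  7  7  7  5  8  7 10  6  6 10  5  9]
[ 0.4656 -0.0972  0.0421] [ 0.4576 -0.1028  0.038 ] [ 0.4823 -0.0817  0.0496]
```

>>> step_arm --moves '[0,0,0,-0.005,0,0,0,0,-0.005,0,0,0,0,-0.005,0]'

```text
t: 9.93
tcp_pos: [0.47, -0.0908, 0.144]
tool_rot: [-0.094, 0.996, -0.0, 0.0]
force: [2.1, 0.1, 7.9]
finger_gap: 0.188
gripper_force: 89.5
```

>>> step_arm --moves '[0,0,0,-0.005,0,0,0,0,-0.005,0,0,0,0,-0.005,0]'

```text
t: 10.3
tcp_pos: [0.4701, -0.0908, 0.1434]
tool_rot: [-0.094, 0.996, -0.0, 0.0]
force: [0.8, -0.5, 11.3]
finger_gap: 0.189
gripper_force: 89.9
```

>>> step_arm --moves '[0,0,0,0.005,0,0,0,0,0.01,0,0,0,0,0.013,0,0,0,0,0.013,0,0,0,0,0.013,0]'

```text
t: 10.92
tcp_pos: [0.4701, -0.0908, 0.1451]
tool_rot: [-0.094, 0.996, -0.0, 0.0]
force: [1.7, -1.6, 3.0]
finger_gap: 0.19
gripper_force: 89.1
```

>>> step_arm --moves '[0,0,0,0.003,0,0,0,0,0.005,0,0,0,0,0.007,0,0,0,0,0.007,0]'

```text
t: 11.42
tcp_pos: [0.4699, -0.0908, 0.1463]
tool_rot: [-0.094, 0.996, 0.0, -0.0]
force: [4.0, -1.7, -1.9]
finger_gap: 0.181
gripper_force: 88.3
```

>>> step_arm --moves '[0,0,0,0.003,0,0,0,0,0.006,0,0,0,0,0.006,0]'

```text
t: 11.8
tcp_pos: [0.4699, -0.0908, 0.1476]
tool_rot: [-0.094, 0.996, -0.0, -0.0]
force: [3.8, -2.9, -4.1]
finger_gap: 0.185
gripper_force: 87.9
```

>>> step_arm --moves '[0,0,0,0.002,0,0,0,0,0.004,0,0,0,0,0.004,0]'

```text
t: 12.18
tcp_pos: [0.4699, -0.0908, 0.1484]
tool_rot: [-0.094, 0.996, -0.0, -0.0]
force: [4.0, -2.4, -6.4]
finger_gap: 0.186
gripper_force: 87.8
```

>>> step_arm --moves '[0,0,0,0.002,0,0,0,0,0.004,0,0,0,0,0.004,0]'

```text
t: 12.55
tcp_pos: [0.4698, -0.0907, 0.1491]
tool_rot: [-0.094, 0.996, 0.0, -0.0]
force: [3.7, -2.3, -9.6]
finger_gap: 0.186
gripper_force: 87.8
```

>>> step_arm --moves '[0,0,0,0.002,0,0,0,0,0.003,0,0,0,0,0.003,0]'

```text
t: 12.92
tcp_pos: [0.4698, -0.0907, 0.1497]
tool_rot: [-0.094, 0.996, 0.0, -0.0]
force: [4.2, -2.5, -12.3]
finger_gap: 0.184
gripper_force: 87.8
```

>>> step_arm --moves '[0,0,0,0.002,0,0,0,0,0.002,0,0,0,0,0.002,0,0,0,0,0.002,0,0,0,0,0.002,0,0,0,0,0.002,0]'

```text
t: 13.68
tcp_pos: [0.4698, -0.0907, 0.15]
tool_rot: [-0.094, 0.996, 0.0, -0.0]
force: [4.2, -3.4, -14.5]
finger_gap: 0.192
gripper_force: 87.9
```

>>> step_arm --moves '[0,0,0,-0.003,0,0,0,0,-0.006,0,0,0,0,-0.01,0,0,0,0,-0.014,0,0,0,0,-0.019,0,0,0,0,-0.019,0,0,0,0,-0.019,0]'

```text
t: 14.55
tcp_pos: [0.47, -0.0907, 0.1468]
tool_rot: [-0.094, 0.996, -0.0, 0.0]
force: [3.5, -1.9, -1.2]
finger_gap: 0.191
gripper_force: 89.2
```

>>> step_arm --moves '[0,0,0,-0.004,0,0,0,0,-0.004,0,0.5,0,0,-0.004,0,0.5,0,0,-0.004,0,0.5,0,0,-0.004,0,0.5,0,0,-0.004,0,0.5,0,0,0.2,0,0.5,0,0,0.4,0,0.5,0,0,0.6,0,0.5,0,0,0.6,0,0.5,0,0,0.6,0]' --grip_force 40

```text
t: 15.92
tcp_pos: [0.4692, -0.0904, 0.266]
tool_rot: [-0.094, 0.996, 0.0, -0.001]
force: [-0.4, -0.5, -0.6]
finger_gap: 0.5
gripper_force: 0.0
```

```bash
python3 - <<'E'
from h import *
np.set_printoptions(suppress=True,precision=4)
s=manip.sense();print(s['t'],s['tcp_pos'],s['force'],s['finger_gap'])
d,W=snap('wrist','w4.png');W=W.reshape(-1,3)
p=W[(np.hypot(W[:,0]-.47,W[:,1]+.091)<.022)]
print(np.histogram(p[:,2],np.arange(.02,.07,.002))[0])
for a,b in((.037,.044),(.108,.118)):
    r=p[(p[:,2]>a)&(p[:,2]<b)];print(len(r),np.median(r,0),cv2.minEnclosingCircle((r[:,:2]*1000).astype(np.float32)))
for n,x,y in(('p1',.545,-.0642),('p2',.5848,-.1772),('p3',.509,-.2034)):
    r=W[(np.hypot(W[:,0]-x,W[:,1]-y)<.015)&(W[:,2]>.105)];print(n,len(r),np.median(r[:,2]) if len(r) else '')
E
```

```text
15.925 [ 0.4692 -0.0904  0.266 ] [-0.3784 -0.5241 -0.559 ] 0.5002194342020078
[  3  11  30 323 130 146 293  20  17 137 278   4   8  17  13  15  13  13
  17  16  15  16  18  17]
425 [ 0.4627 -0.0929  0.0403] ((469.13494873046875, -90.64598846435547), 14.324207305908203)
548 [ 0.4681 -0.0908  0.1111] ((468.8290100097656, -90.6916732788086), 8.887771606445312)
p1 491 0.11115098323585496
p2 115 0.10748243002928837
p3 618 0.11117502216687995
```

View pics/w4.png

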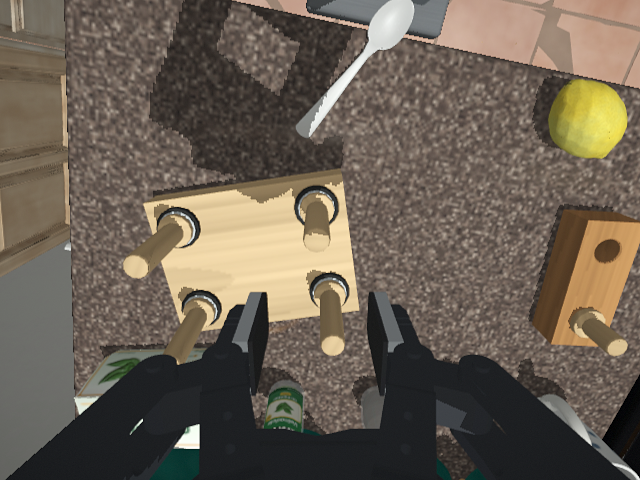

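The peg stands upright in the socket at (316,205). Its top is at 111.1 mm, level with the fixed posts, and the gripper is clear.

```bash
python3 -c "
from station import manip
print(manip.sign_off())"
```

```text
the job is handed in; nothing more can be done
None
```

The tall peg is pressed home in the socket and held a pull of about 13 N for over half a second by the wrist force reading; I then let it go, upright and level with the posts, and handed the job in at about 16 s (no verdict was shown).

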